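Count three lead discs into the tray

ROBOT

A 6-joint arm with a two-finger parallel gripper is mounted at the origin on the work surface. World frame = base frame: x ahead of the robot, y to its left, z up, the work surface at z = 0. Lengths are in m, angles in rad, forces in N, time in s.
With the tool pointing down it reaches from about 0.4 to 0.825 m from the base axis. Payload 7 kg.
Tool frame: the origin (TCP) lies at the very end of the fingers, on their centre line; the grasp point (between the pads) lies 19 mm behind it; z points along the fingers, y is the line along which they close (so a half turn about z gives the same grasp; the last joint's range is limited). The gripper opens to 88 mm and grips with 3 to 60 N. Pads are 19 mm wide; open, the fingers measure 130 mm over their backs; the gripper's body (78 mm by 193 mm) begins 47 mm behind the grasp point.
Start: joints at [-0.925, 0.359, 0.012, 0, -1.224, -0.288], TCP at [0.236, -0.632, 0.227] pointing down, gripper open.
Joint ranges: [-3.07, 3.07], [-1.43, 2.12], [-1.02, 1.25], [-3.03, 1.67], [-3.05, -0], [-3.03, 3.03]. Speed limits (rad/s): [2.39, 2.39, 3.01, 3.14, 3.14, 3.14].

INTERFACE

Orientations are given as [roll, pitch, yaw] about the fixed x, y, z axes, in that order (R = Rz(yaw) Ry(pitch) Rx(roll)).
In Python, from station import * gives the robot as it stands.
- The arm moves only by the tool servo_tool, never from a script. Its argument "moves" is a list of rows, each an object of numbers: "jaw": the opening, from 0 (shut) to 1 (fully open); "dx", "dy", "dz": the shift along the world's x, y, z in m; "roll": the turn about the world's z in degrees. A call has exactly 10 rows; each row shifts and turns the commanded pose from where the row before left it; what a row does not reach is not made up. A row lasts 1/8 s, in which the tool goes at most 62.5 mm and 10.7 degrees, less where a joint would pass 70% of its speed; a pose out of reach is approached as far as the arm can. A call with a gripper value outside its range is refused whole. The fingers move at their own pace and stop on an object; "newtons" is the grip in N (left out, the last holds). Time passes only in rows, so rows that do not move let the fingers close, or fill a call up. It gives the time, the measured TCP pose, the force, the opening and the grip force at its end, in the units of the state.
- get_state(): the state, without advancing time (a new reading comes with each control period).
- grab_frame(name): name is "side" or "top" or "wrist"; returns (picture, depth): 420x560x3 uint8, red, green, blue; 420x560 float32, m along the optical axis (not along the pixel's ray), 0 where there is no reading.
- calibration(name): a dict with "intrinsics" (3x3 intrinsics, pixels), "R" (3x3) and "t" (3): a world point X has camera coordinates R X + t. Camera axes: x right, y down, z forward; pixel columns grow to the right and rows downward; lengths in m; the calibration is good to about 2 mm. A picture is of the moment at which its call begins: read the wrist's pose just before it. calibration takes no time and is no camera call; for the wrist camera it gives the pose at the moment of the call.
- job_done(): hands the job in; it is judged then, once.
The state is a dict: "t": time; "q": joint angles; "qd": joint speeds; "joint_efforts": joint torques, N m; "eef_pos": TCP position; "ee_rot": TCP orientation; "force": force on the tool from outside, world axes, zero at the start; "moment": the same for the moment, N m; "width": finger opening in m; "gripper_force": force on a finger pad.
Only numpy, scipy, OpenCV 4.12 (cv2) and the standard library are available. Lean on these libraries where they do the work, as an engineer would, in place of code of your own. Each camera call takes 0.05 s, during which the arm holds its last target. There are 200 camera calls.

TASK

Count three of the four plain lead discs into the rack's tray: press down on each with the fingertips and slide it out of its lane until it lies flat on the tray floor, wholly clear of the lane. The discs differ in thickness and the rack's floor is sprung: press lightly, so that it hardly sinks and never nears its stop, and do not lift the discs. Leave the fourth disc and the lead ring in their lanes and everything else where it stands.

Things in the scene. Friction and masses are not known exactly. Their poses are not given: they have to be found in the camera images.
- rack: Fixed wooden rack, 323 mm wide (y), 27 mm high; origin on the bench. x points away from the tray to the closed lane backs, z up. Five lanes along x, centred at y = -122, -61, 0, 61, 122 mm, 53 mm wide, from back wall (x 65 mm) to open mouth (x 5 mm). Lane floor z 14 mm; lane walls (8 mm thick) and back wall reach z 27 mm, no lower than any disc top; at most 9 mm is free behind a disc.
- tray (a point): Centre of the floor of the tray, part of the rack, that all five lanes open onto. Axes as the rack. The floor is level with the lane floors (rack z 14 mm, no step); it runs from the lane mouths (47 mm to +x of this point) to a rim 48 mm to -x (8 mm thick, 11 mm above the floor), and 153 mm to either side in y.
- bed (a joint): Sink of the rack's sprung floor, m: the white plate under all lanes and the tray gives way downwards as one. 0: up (start). A press of about 5 N (4 to 7) starts to move it, each further 3 N sinks it 1 mm, and it strikes its stop at 4 mm.
- disc_a: Plain solid lead disc, 50 mm across, 100 to 320 g. The four are hand cast, each 5 to 13 mm thick, which is which not known: feel for its top. Origin: centre of its underside, z up. Starts flat on the floor of one of the rack lanes. Smooth lead slides easily on the plastic lining (friction about 0.15), finger pads grip lead better.
- disc_b: Plain solid lead disc, 50 mm across, 100 to 320 g. The four are hand cast, each 5 to 13 mm thick, which is which not known: feel for its top. Origin: centre of its underside, z up. Starts flat on the floor of one of the rack lanes. Smooth lead slides easily on the plastic lining (friction about 0.15), finger pads grip lead better.
- disc_c: Plain solid lead disc, 50 mm across, 100 to 320 g. The four are hand cast, each 5 to 13 mm thick, which is which not known: feel for its top. Origin: centre of its underside, z up. Starts flat on the floor of one of the rack lanes. Smooth lead slides easily on the plastic lining (friction about 0.15), finger pads grip lead better.
- disc_d: Plain solid lead disc, 50 mm across, 100 to 320 g. The four are hand cast, each 5 to 13 mm thick, which is which not known: feel for its top. Origin: centre of its underside, z up. Starts flat on the floor of one of the rack lanes. Smooth lead slides easily on the plastic lining (friction about 0.15), finger pads grip lead better.
- ring: Lead ring, not one of the plain discs: 50 mm across with a 22 mm hole through it, 9 mm thick. Lies in one of the five lanes and stays there. Origin: centre of its underside, z up.
- socket: Steel socket standing on the bench beside the rack, 28 mm across, 36 mm high; bystander. Origin: centre of its underside.
- bolt: Lead side-post bolt standing on its 26 mm head beside the rack, 30 mm high; bystander. Origin: centre of its underside.
- clamp: Brass battery clamp terminal, about 86 mm long, 44 mm wide, 22 mm high; bystander. Origin: under the centre of its ring.
- protector: Green plastic post protector, a small cup 34 mm across, 30 mm high; bystander. Origin: centre of its underside.
- loose_brush: Hand brush lying beyond the rack, under 60 mm high; bystander. Origin: under its middle.
- jar: Grey jar with steel cap, 64 mm across, 70 mm high; bystander. Origin: centre of its underside.
Mind the look-alikes: they are no part of the job. Leave any turquoise or yellow look-alike of the disc_a alone. What is shaped like the disc_c but purple is not meant.

How it is judged:
At the end, for the whole second after the job is handed in: Exactly three plain discs lie flat and still on the tray floor, wholly out of the lanes (origin at rack x -75 to -18 mm, height 11 to 16.5 mm, tilt under 0.06 rad); the fourth plain disc and the ring are still in their lanes (origin at rack x 22 to 45 mm) ((((x of disc_a in the frame of rack between 0.022 and 0.045 m and z of disc_a in the frame of rack below 0.017 m) and (x of disc_b in the frame of rack between -0.075 and -0.018 m and z of disc_b in the frame of rack between 0.011 and 0.0165 m and angle between disc_b's own z axis and vertical below 0.06 rad and linear speed of disc_b below 0.02 m/s) and (x of disc_c in the frame of rack between -0.075 and -0.018 m and z of disc_c in the frame of rack between 0.011 and 0.0165 m and angle between disc_c's own z axis and vertical below 0.06 rad and linear speed of disc_c below 0.02 m/s) and (x of disc_d in the frame of rack between -0.075 and -0.018 m and z of disc_d in the frame of rack between 0.011 and 0.0165 m and angle between disc_d's own z axis and vertical below 0.06 rad and linear speed of disc_d below 0.02 m/s)) or ((x of disc_b in the frame of rack between 0.022 and 0.045 m and z of disc_b in the frame of rack below 0.017 m) and (x of disc_a in the frame of rack between -0.075 and -0.018 m and z of disc_a in the frame of rack between 0.011 and 0.0165 m and angle between disc_a's own z axis and vertical below 0.06 rad and linear speed of disc_a below 0.02 m/s) and (x of disc_c in the frame of rack between -0.075 and -0.018 m and z of disc_c in the frame of rack between 0.011 and 0.0165 m and angle between disc_c's own z axis and vertical below 0.06 rad and linear speed of disc_c below 0.02 m/s) and (x of disc_d in the frame of rack between -0.075 and -0.018 m and z of disc_d in the frame of rack between 0.011 and 0.0165 m and angle between disc_d's own z axis and vertical below 0.06 rad and linear speed of disc_d below 0.02 m/s)) or ((x of disc_c in the frame of rack between 0.022 and 0.045 m and z of disc_c in the frame of rack below 0.017 m) and (x of disc_a in the frame of rack between -0.075 and -0.018 m and z of disc_a in the frame of rack between 0.011 and 0.0165 m and angle between disc_a's own z axis and vertical below 0.06 rad and linear speed of disc_a below 0.02 m/s) and (x of disc_b in the frame of rack between -0.075 and -0.018 m and z of disc_b in the frame of rack between 0.011 and 0.0165 m and angle between disc_b's own z axis and vertical below 0.06 rad and linear speed of disc_b below 0.02 m/s) and (x of disc_d in the frame of rack between -0.075 and -0.018 m and z of disc_d in the frame of rack between 0.011 and 0.0165 m and angle between disc_d's own z axis and vertical below 0.06 rad and linear speed of disc_d below 0.02 m/s)) or ((x of disc_d in the frame of rack between 0.022 and 0.045 m and z of disc_d in the frame of rack below 0.017 m) and (x of disc_a in the frame of rack between -0.075 and -0.018 m and z of disc_a in the frame of rack between 0.011 and 0.0165 m and angle between disc_a's own z axis and vertical below 0.06 rad and linear speed of disc_a below 0.02 m/s) and (x of disc_b in the frame of rack between -0.075 and -0.018 m and z of disc_b in the frame of rack between 0.011 and 0.0165 m and angle between disc_b's own z axis and vertical below 0.06 rad and linear speed of disc_b below 0.02 m/s) and (x of disc_c in the frame of rack between -0.075 and -0.018 m and z of disc_c in the frame of rack between 0.011 and 0.0165 m and angle between disc_c's own z axis and vertical below 0.06 rad and linear speed of disc_c below 0.02 m/s))) and x of ring in the frame of rack between 0.022 and 0.045 m and z of ring in the frame of rack below 0.017 m); the robot touches nothing.
It fails at once if a disc or the ring is lifted (15 mm or more above its lane floor) (z of any of disc_a, disc_b, disc_c, disc_d, ring in the frame of rack above 0.029 m).
It fails at once if the sprung floor is pressed down by more than 3 mm (value of joint bed above 0.003 m).
It fails at once if one of the things standing about is shifted by more than 20 mm (distance of any of socket, bolt, clamp, protector, loose_brush, jar from where it was at the start of the episode above 0.02 m).
It also fails if it takes over 56 s, if anything falls off the work surface, if the arm or the gripper's body presses on something with over 40 N, if the wrist force passes 120 N, or if a joint passes its speed limit or range.

## Working session

There is one attempt and no reset: what is moved stays moved. The work goes in short steps, Python scripts to look and compute and a tool call to move; the robot and the scene stay as the last step left them, time stands still between calls to the robot, and variables do not carry over. Pictures are saved under pics/ and viewed, at most 10 in all, crops included, and the job is handed in when it is done.

Besides the shell and the picture viewer there is one more tool, called after "Emit:" as name(argument=value, ...) on one line, values as JSON. servo_tool: Moves the arm, as the interface text tells. Its arguments: {"type":"object","properties":{"moves":{"type":"array","items":{"type":"object","properties":{"jaw":{"type":"number"},"dx":{"type":"number"},"dy":{"type":"number"},"dz":{"type":"number"},"roll":{"type":"number"}}}},"newtons":{"type":"number"}},"required":["moves"]}

```bash
mkdir -p pics; ls
python3 - <<'E'
from station import *
import cv2,numpy as np
s=get_state();print(s)
for n in("top","side"):
    im,d=grab_frame(n);cv2.imwrite(f"pics/{n}0.png",im[:,:,::-1]);np.savez(f"{n}0.npz",im=im,d=d)
    c=calibration(n);print(n,c)
E
```

```text
pics
{'t': 0.0, 'q': array([-9.24892244e-01,  3.59382920e-01,  1.10383782e-02, -3.70773594e-04,
       -1.22413226e+00, -2.88133121e-01]), 'qd': array([-0.0002755 , -0.00025871,  0.00134758,  0.00047131,  0.0005522 ,
       -0.00336167]), 'joint_efforts': array([ 5.94085723e-04, -5.82719815e+01,  2.93070334e+01,  6.99805006e+00,
        6.90027126e-03, -1.55395710e-04]), 'eef_pos': array([ 0.23619044, -0.63177668,  0.22561265]), 'ee_rot': array([ 3.13988240e+00, -1.43396545e-04, -2.78394784e+00]), 'force': array([ 0.39332572,  0.55553207, -0.9407168 ]), 'moment': array([ 0.00849766,  0.05000913, -0.0475562 ]), 'gripper_force': 0.0, 'width': 0.08740806514214092}
top {'intrinsics': array([[399.59498912,   0.        , 288.29821679],
       [  0.        , 399.59498912, 210.77734898],
       [  0.        ,   0.        ,   1.        ]]), 'R': array([[ 0.00224659, -0.99991117,  0.01313815],
       [-0.98244347, -0.00465786, -0.18650235],
       [ 0.18654698, -0.0124885 , -0.98236666]]), 't': array([-0.01458851,  0.61844471,  1.09234707])}
side {'intrinsics': array([[403.04844222,   0.        , 275.87111139],
       [  0.        , 403.04844222, 210.73801297],
       [  0.        ,   0.        ,   1.        ]]), 'R': array([[-0.9956416 , -0.09175084,  0.01672073],
       [-0.0668005 ,  0.5764784 , -0.81437728],
       [ 0.06508066, -0.81194485, -0.58009488]]), 't': array([0.59719775, 0.0702461 , 1.39405164])}
```

View pics/top0.png

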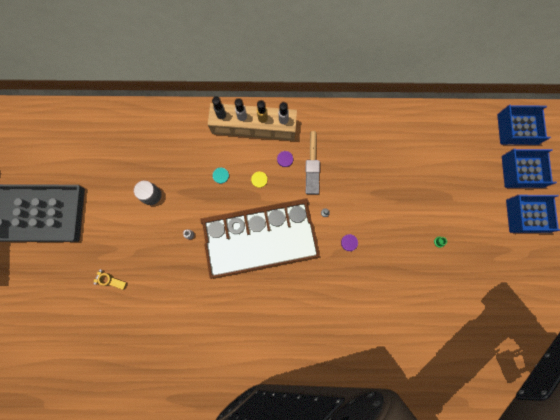

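View pics/side0.png

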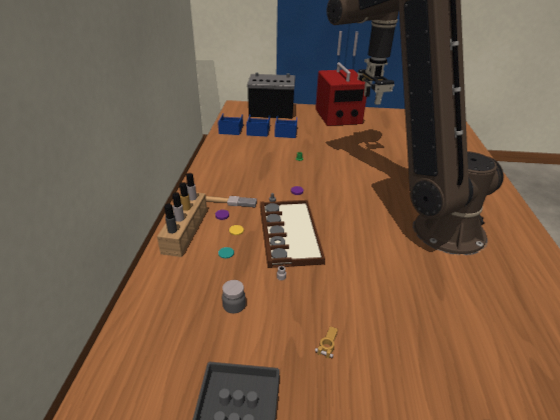

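The top picture shows the rack around (260,240). The grey discs in the lanes are at (216,229), (257,222), (276,217) and (297,214), and the holed ring is at (236,226). The turquoise (220,176), yellow (259,180) and purple (285,159), (349,243) look-alikes lie on the bench outside the rack. I'll measure the rack pose next.

```bash
cat > h.py <<'E'
import numpy as np,cv2
def ray(c,uv,z):
    uv=np.atleast_2d(np.asarray(uv,float));K,R,t=np.array(c["intrinsics"]),np.array(c["R"]),np.array(c["t"])
    d=(R.T@np.linalg.inv(K)@np.c_[uv,np.ones(len(uv))].T).T;o=-R.T@t
    return o+d*((z-o[2])/d[:,2])[:,None]
def depthpts(c,d):
    K,R,t=np.array(c["intrinsics"]),np.array(c["R"]),np.array(c["t"])
    v,u=np.mgrid[:d.shape[0],:d.shape[1]]
    p=np.stack([(u-K[0,2])/K[0,0]*d,(v-K[1,2])/K[1,1]*d,d],-1)
    return (p-t)@R
E
python3 - <<'E'
from station import calibration
from h import *
f=np.load("top0.npz");im,d=f["im"],f["d"];c=calibration("top")
hsv=cv2.cvtColor(im,cv2.COLOR_RGB2HSV)
roi=np.zeros(im.shape[:2],np.uint8);roi[195:285,195:325]=1
w=((hsv[...,1]<60)&(hsv[...,2]>170)).astype(np.uint8)*roi
cs,_=cv2.findContours(w,cv2.RETR_EXTERNAL,cv2.CHAIN_APPROX_NONE);k=max(cs,key=cv2.contourArea)
P=ray(c,k[:,0],.014)
r=cv2.minAreaRect((P[:,:2]*1000).astype(np.float32));print("white",r,cv2.boxPoints(r).round(0).tolist())
dk=((hsv[...,2]<105)&(hsv[...,1]>60)).astype(np.uint8)*roi
cs,_=cv2.findContours(dk,cv2.RETR_EXTERNAL,cv2.CHAIN_APPROX_NONE);k=max(cs,key=cv2.contourArea)
P=ray(c,k[:,0],.026);r=cv2.minAreaRect((P[:,:2]*1000).astype(np.float32));print("rack",r,cv2.boxPoints(r).round(0).tolist())
X=depthpts(c,d)
for u,v in[(216,229),(236,226),(257,222),(276,217),(297,214),(260,252)]:
    print(u,v,ray(c,(u,v),.022)[0].round(3),np.median(X[v-3:v+4,u-3:u+4].reshape(-1,3),0).round(4), X[v-3:v+4,u-3:u+4,2].std().round(4))
cr=np.hstack([cv2.resize(im[195:285,195:325],None,fx=5,fy=5,interpolation=cv2.INTER_CUBIC)]);cv2.imwrite("pics/crop1.png",cr[:,:,::-1])
E
```

```text
white ((542.00048828125, 70.86531066894531), (153.33364868164062, 305.77288818359375), 11.265094757080078) [[437.0, 206.0], [497.0, -94.0], [647.0, -64.0], [587.0, 236.0]]
rack ((628.7549438476562, 4.2857818603515625), (203.06515502929688, 77.77061462402344), 76.6612548828125) [[567.0, -86.0], [643.0, -103.0], [690.0, 94.0], [614.0, 112.0]]
216 229 [0.57  0.2   0.022] [0.5697 0.1994 0.0227] 0.0021
236 226 [0.579 0.141 0.022] [0.5803 0.1417 0.014 ] 0.1659
257 222 [0.591 0.079 0.022] [0.5916 0.0796 0.0198] 0.0021
276 217 [0.606 0.023 0.022] [0.6062 0.0234 0.0246] 0.0022
297 214 [ 0.616 -0.039  0.022] [ 0.6146 -0.0385  0.028 ] 0.0025
260 252 [0.503 0.069 0.022] [0.5035 0.0696 0.0148] 0.166
```

View pics/crop1.png

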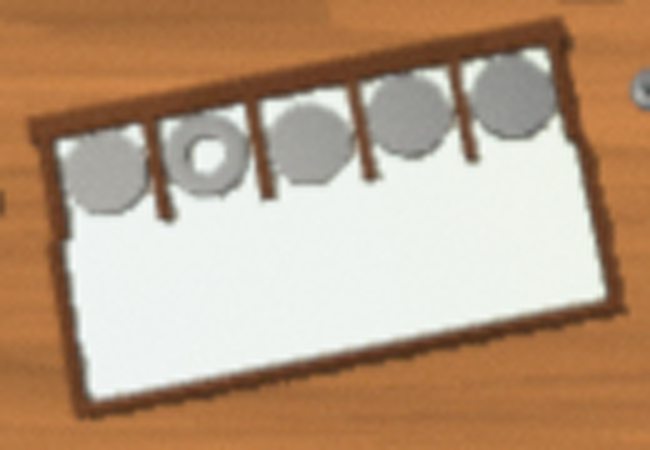

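The white floor measures 153 × 306 mm against the expected 155 × 306 mm. That puts the rack origin near (0.554, 0.073) with a yaw of 11.3°. The crop confirms four plain grey discs in the lanes at rack y = +122, 0, -61 and -122, with the holed ring at +61. I'll move the discs from lanes -122, -61 and 0, with the tool's closing axis turned along the lanes.

Emit:
servo_tool(moves=[{"dx": 0.033, "dy": 0.052, "roll": 8.08, "jaw": 0}, {"dx": 0.033, "dy": 0.052, "roll": 8.08, "jaw": 0}, {"dx": 0.033, "dy": 0.052, "roll": 8.08, "jaw": 0}, {"dx": 0.033, "dy": 0.052, "roll": 8.08, "jaw": 0}, {"dx": 0.033, "dy": 0.052, "roll": 8.08, "jaw": 0}, {"dx": 0.033, "dy": 0.052, "roll": 8.08, "jaw": 0}, {"dx": 0.033, "dy": 0.052, "roll": 8.08, "jaw": 0}, {"dx": 0.033, "dy": 0.052, "roll": 8.08, "jaw": 0}, {"dx": 0.033, "dy": 0.052, "roll": 8.08, "jaw": 0}, {"dx": 0.033, "dy": 0.052, "roll": 8.08, "jaw": 0}], newtons=10)

```text
$.moves[0]: bad value
```

Emit:
servo_tool(moves=[{"dx": 0.033, "dy": 0.052, "dz": 0, "roll": 8.08, "jaw": 0}, {"dx": 0.033, "dy": 0.052, "dz": 0, "roll": 8.08, "jaw": 0}, {"dx": 0.033, "dy": 0.052, "dz": 0, "roll": 8.08, "jaw": 0}, {"dx": 0.033, "dy": 0.052, "dz": 0, "roll": 8.08, "jaw": 0}, {"dx": 0.033, "dy": 0.052, "dz": 0, "roll": 8.08, "jaw": 0}, {"dx": 0.033, "dy": 0.052, "dz": 0, "roll": 8.08, "jaw": 0}, {"dx": 0.033, "dy": 0.052, "dz": 0, "roll": 8.08, "jaw": 0}, {"dx": 0.033, "dy": 0.052, "dz": 0, "roll": 8.08, "jaw": 0}, {"dx": 0.033, "dy": 0.052, "dz": 0, "roll": 8.08, "jaw": 0}, {"dx": 0.033, "dy": 0.052, "dz": 0, "roll": 8.08, "jaw": 0}], newtons=10)

```text
t: 1.35
eef_pos: [0.567, -0.1103, 0.2265]
ee_rot: [3.141, 0.0, -1.369]
force: [1.4, -0.7, 0.6]
width: 0.001
gripper_force: 0.0
```

Emit:
servo_tool(moves=[{"dx": 0.008, "dy": 0.012, "dz": -0.02, "roll": 0, "jaw": 0}, {"dx": 0.008, "dy": 0.012, "dz": -0.02, "roll": 0, "jaw": 0}, {"dx": 0.008, "dy": 0.012, "dz": -0.02, "roll": 0, "jaw": 0}, {"dx": 0.008, "dy": 0.012, "dz": -0.02, "roll": 0, "jaw": 0}, {"dx": 0.008, "dy": 0.012, "dz": -0.02, "roll": 0, "jaw": 0}, {"dx": 0.007, "dy": 0.012, "dz": -0.02, "roll": 0, "jaw": 0}, {"dx": 0, "dy": 0, "dz": 0, "roll": 0, "jaw": 0}, {"dx": 0, "dy": 0, "dz": 0, "roll": 0, "jaw": 0}, {"dx": 0, "dy": 0, "dz": 0, "roll": 0, "jaw": 0}, {"dx": 0, "dy": 0, "dz": 0, "roll": 0, "jaw": 0}])

```text
t: 2.6
eef_pos: [0.6136, -0.0405, 0.1073]
ee_rot: [-3.14, 0.0, -1.374]
force: [-0.6, 0.4, 0.3]
width: 0.0005
gripper_force: 0.0
```

Run:
```python
from station import *
from h import *
s=get_state();c=calibration("wrist");im,d=grab_frame("wrist")
np.savez("w1.npz",im=im,d=d,**c);cv2.imwrite("pics/w1.png",im[:,:,::-1])
print(s["t"],s["eef_pos"],s["ee_rot"],s["force"])
print(c)
```

```text
2.6 [ 0.61357562 -0.04048229  0.10731876] [-3.14036735e+00  1.51415211e-05 -1.37395619e+00] [-0.62551153  0.43820105  0.26389077]
{'intrinsics': array([[372.83832035,   0.        , 275.44113994],
       [  0.        , 372.83832035, 210.43136587],
       [  0.        ,   0.        ,   1.        ]]), 'R': array([[-0.98057887, -0.19611332, -0.00215568],
       [-0.19000329,  0.9471888 ,  0.25832561],
       [-0.04861926,  0.25371822, -0.9660555 ]]), 't': array([0.59438693, 0.15398463, 0.31506372])}
```

View pics/w1.png

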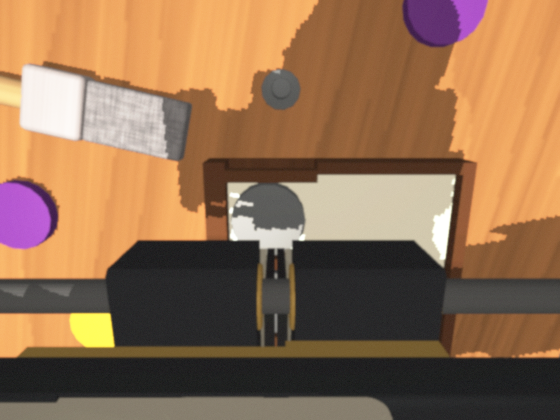

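The wrist view shows the -y end of the rack. The target disc is around (268,220), the back wall inner edge at column 228, the rim inner edge at column 455, and the closed fingertips at (275,295). I'll cross-check these against the rack pose.

Run:
```python
from h import *
c=dict(np.load("w1.npz"));d=c["d"]
o=np.array([.5543,.0733]);a=.197;M=np.array([[np.cos(a),np.sin(a)],[-np.sin(a),np.cos(a)]])
rk=lambda p:((M@(np.asarray(p)[:2]-o))*1000).round(1)
print("tcp",rk([.61357,-.04048]))
for n,uv,z in[("back inner",(228,200),.014),("rim inner",(455,210),.014),("rim outer",(475,165),.025),("back outer",(205,162),.027),("end outer",(400,161),.027),("disc L",(231,215),.027),("disc R",(305,215),.027),("disc top",(268,183),.027)]:
    print(n,rk(ray(c,uv,z)[0]))
X=depthpts(c,d)
for n,s in[("disc",np.s_[195:235,245:295]),("floor",np.s_[190:235,340:430]),("wall",np.s_[190:235,209:224])]:
    z=X[s][...,2].ravel();z=z[np.abs(z)<.06];print(n,np.median(z).round(4),z.std().round(4),len(z))
```

```text
tcp [  35.9 -123.2]
back inner [  69.4 -133.4]
rim inner [ -88.9 -126.4]
rim outer [ -92.6 -159.4]
back outer [  81.6 -161.5]
end outer [ -43.2 -162.3]
disc L [  66.  -126.3]
disc R [  16.8 -126.3]
disc top [  41.3 -147.9]
disc 0.0274 0.0006 1989
floor 0.0143 0.0007 4034
wall 0.0274 0.0007 673
```

Emit:
servo_tool(moves=[{"dx": 0, "dy": 0.001, "dz": -0.015, "roll": 0, "jaw": 0}, {"dx": 0, "dy": 0, "dz": -0.015, "roll": 0, "jaw": 0}, {"dx": 0, "dy": 0, "dz": -0.015, "roll": 0, "jaw": 0}, {"dx": 0, "dy": 0, "dz": -0.015, "roll": 0, "jaw": 0}, {"dx": 0, "dy": 0, "dz": -0.01, "roll": 0, "jaw": 0}, {"dx": 0, "dy": 0, "dz": -0.005, "roll": 0, "jaw": 0}, {"dx": 0, "dy": 0, "dz": -0.001, "roll": 0, "jaw": 0}, {"dx": 0, "dy": 0, "dz": -0.001, "roll": 0, "jaw": 0}, {"dx": 0, "dy": 0, "dz": 0, "roll": 0, "jaw": 0}, {"dx": 0, "dy": 0, "dz": 0, "roll": 0, "jaw": 0}])

```text
t: 3.9
eef_pos: [0.6136, -0.0392, 0.0299]
ee_rot: [-3.141, 0.0, -1.374]
force: [0.2, 0.5, -0.6]
width: 0.0004
gripper_force: 0.0
```

```bash
python3 -c "
from station import *
s=get_state();print(s['eef_pos'],s['force'],s['moment'])"
```

```text
[ 0.61358254 -0.03921459  0.02993941] [ 0.15554732  0.51940047 -0.60965177] [0.09756282 0.12142544 0.00410869]
```

Emit:
servo_tool(moves=[{"dx": 0, "dy": 0, "dz": -0.0005, "roll": 0, "jaw": 0}, {"dx": 0, "dy": 0, "dz": -0.0005, "roll": 0, "jaw": 0}, {"dx": 0, "dy": 0, "dz": -0.0005, "roll": 0, "jaw": 0}, {"dx": 0, "dy": 0, "dz": -0.0005, "roll": 0, "jaw": 0}, {"dx": 0, "dy": 0, "dz": -0.0005, "roll": 0, "jaw": 0}, {"dx": 0, "dy": 0, "dz": -0.0005, "roll": 0, "jaw": 0}, {"dx": 0, "dy": 0, "dz": -0.0005, "roll": 0, "jaw": 0}, {"dx": 0, "dy": 0, "dz": 0, "roll": 0, "jaw": 0}, {"dx": 0, "dy": 0, "dz": 0, "roll": 0, "jaw": 0}, {"dx": 0, "dy": 0, "dz": 0, "roll": 0, "jaw": 0}])

```text
t: 5.15
eef_pos: [0.6138, -0.0393, 0.0269]
ee_rot: [-3.141, -0.0, -1.373]
force: [-1.9, -0.4, 7.6]
width: 0.0004
gripper_force: 3.2
```

Emit:
servo_tool(moves=[{"dx": -0.0015, "dy": -0.0003, "dz": -0.0001, "roll": 0, "jaw": 0}, {"dx": -0.003, "dy": -0.0006, "dz": 0, "roll": 0, "jaw": 0}, {"dx": -0.004, "dy": -0.0008, "dz": 0, "roll": 0, "jaw": 0}, {"dx": -0.004, "dy": -0.0008, "dz": 0, "roll": 0, "jaw": 0}, {"dx": -0.004, "dy": -0.0008, "dz": 0, "roll": 0, "jaw": 0}, {"dx": -0.004, "dy": -0.0008, "dz": 0, "roll": 0, "jaw": 0}, {"dx": -0.004, "dy": -0.0008, "dz": 0, "roll": 0, "jaw": 0}, {"dx": -0.004, "dy": -0.0008, "dz": 0, "roll": 0, "jaw": 0}, {"dx": -0.004, "dy": -0.0008, "dz": 0, "roll": 0, "jaw": 0}, {"dx": -0.004, "dy": -0.0008, "dz": 0, "roll": 0, "jaw": 0}])

```text
t: 6.4
eef_pos: [0.5785, -0.0463, 0.0271]
ee_rot: [-3.138, -0.0, -1.373]
force: [0.6, 0.3, 6.3]
width: 0.0002
gripper_force: 2.9
```

Emit:
servo_tool(moves=[{"dx": -0.004, "dy": -0.0008, "dz": 0, "roll": 0, "jaw": 0}, {"dx": -0.004, "dy": -0.0008, "dz": 0, "roll": 0, "jaw": 0}, {"dx": -0.004, "dy": -0.0008, "dz": 0, "roll": 0, "jaw": 0}, {"dx": -0.004, "dy": -0.0008, "dz": 0, "roll": 0, "jaw": 0}, {"dx": -0.004, "dy": -0.0008, "dz": 0, "roll": 0, "jaw": 0}, {"dx": -0.004, "dy": -0.0008, "dz": 0, "roll": 0, "jaw": 0}, {"dx": -0.004, "dy": -0.0008, "dz": 0, "roll": 0, "jaw": 0}, {"dx": -0.004, "dy": -0.0008, "dz": 0, "roll": 0, "jaw": 0}, {"dx": -0.004, "dy": -0.0008, "dz": 0, "roll": 0, "jaw": 0}, {"dx": -0.002, "dy": -0.0004, "dz": 0, "roll": 0, "jaw": 0}])

```text
t: 7.65
eef_pos: [0.5404, -0.0539, 0.027]
ee_rot: [-3.138, -0.0, -1.373]
force: [1.3, 0.5, 6.0]
width: 0.0005
gripper_force: 2.9
```

Emit:
servo_tool(moves=[{"dx": 0, "dy": 0, "dz": 0.005, "roll": 0, "jaw": 0}, {"dx": 0, "dy": 0, "dz": 0.015, "roll": 0, "jaw": 0}, {"dx": 0.01, "dy": 0.012, "dz": 0.02, "roll": 0, "jaw": 0}, {"dx": 0.01, "dy": 0.012, "dz": 0.02, "roll": 0, "jaw": 0}, {"dx": 0.01, "dy": 0.012, "dz": 0.02, "roll": 0, "jaw": 0}, {"dx": 0.01, "dy": 0.012, "dz": 0, "roll": 0, "jaw": 0}, {"dx": 0.01, "dy": 0.012, "dz": 0, "roll": 0, "jaw": 0}, {"dx": 0.011, "dy": 0.0145, "dz": 0, "roll": 0, "jaw": 0}, {"dx": 0, "dy": 0, "dz": 0, "roll": 0, "jaw": 0}, {"dx": 0, "dy": 0, "dz": 0, "roll": 0, "jaw": 0}])

```text
t: 8.9
eef_pos: [0.5994, 0.0204, 0.1052]
ee_rot: [3.14, -0.0, -1.373]
force: [0.3, -0.0, 0.0]
width: 0.0007
gripper_force: 0.0
```

```bash
cat > look.py <<'E'
import sys
from station import *
from h import *
o=np.array([.5543,.0733]);a=.197;M=np.array([[np.cos(a),np.sin(a)],[-np.sin(a),np.cos(a)]])
s=get_state();c=calibration("wrist");im,d=grab_frame("wrist");n=sys.argv[1]
cv2.imwrite(f"pics/{n}.png",im[:,:,::-1])
p=s["eef_pos"];print(s["t"],p,"rack",(M@(p[:2]-o)*1000).round(1),s["force"].round(1))
X=depthpts(c,d);XY=(X[...,:2]-o)@M.T*1000
def med(n,x,y,r):
    m=(np.hypot(XY[...,0]-x,XY[...,1]-y)<r)&(np.abs(X[...,2])<.05)&(d>0)
    z=X[...,2][m];print(n,len(z),np.median(z).round(4) if len(z) else "",z.std().round(4) if len(z) else "")
for y in(-122,-61,0):
    med(f"lane {y}",36,y-10,8);med(f"tray {y}",-38,y,12)
E
python3 look.py w2
```

```text
8.9 [0.5994412  0.02039405 0.10524274] rack [ 33.9 -60.7] [ 0.3 -0.   0. ]
lane -122 495 0.0144 0.0007
tray -122 1203 0.0273 0.0007
lane -61 443 0.0249 0.0007
tray -61 889 0.0143 0.0007
lane 0 6 0.02 0.0008
tray 0 0
```

View pics/w2.png

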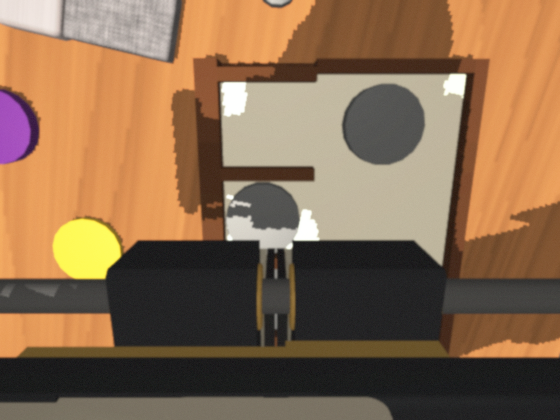

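The first disc is on the tray at (384,124), clear of the lane mouth at column 315. The next disc is at (263,215), with its top at z about 0.0247.

Emit:
servo_tool(moves=[{"dx": 0.001, "dy": 0, "dz": -0.015, "roll": 0, "jaw": 0}, {"dx": 0, "dy": 0, "dz": -0.015, "roll": 0, "jaw": 0}, {"dx": 0, "dy": 0, "dz": -0.015, "roll": 0, "jaw": 0}, {"dx": 0, "dy": 0, "dz": -0.015, "roll": 0, "jaw": 0}, {"dx": 0, "dy": 0, "dz": -0.01, "roll": 0, "jaw": 0}, {"dx": 0, "dy": 0, "dz": -0.005, "roll": 0, "jaw": 0}, {"dx": 0, "dy": 0, "dz": -0.001, "roll": 0, "jaw": 0}, {"dx": 0, "dy": 0, "dz": -0.001, "roll": 0, "jaw": 0}, {"dx": 0, "dy": 0, "dz": 0, "roll": 0, "jaw": 0}, {"dx": 0, "dy": 0, "dz": 0, "roll": 0, "jaw": 0}])

```text
t: 10.2
eef_pos: [0.601, 0.0204, 0.0293]
ee_rot: [-3.141, 0.0, -1.374]
force: [-0.2, 0.1, -1.0]
width: 0.0005
gripper_force: 0.0
```

Emit:
servo_tool(moves=[{"dx": 0, "dy": 0, "dz": -0.001, "roll": 0, "jaw": 0}, {"dx": 0, "dy": 0, "dz": -0.001, "roll": 0, "jaw": 0}, {"dx": 0, "dy": 0, "dz": -0.0005, "roll": 0, "jaw": 0}, {"dx": 0, "dy": 0, "dz": -0.0005, "roll": 0, "jaw": 0}, {"dx": 0, "dy": 0, "dz": -0.0005, "roll": 0, "jaw": 0}, {"dx": 0, "dy": 0, "dz": -0.0005, "roll": 0, "jaw": 0}, {"dx": 0, "dy": 0, "dz": -0.0005, "roll": 0, "jaw": 0}, {"dx": 0, "dy": 0, "dz": -0.0005, "roll": 0, "jaw": 0}, {"dx": 0, "dy": 0, "dz": 0, "roll": 0, "jaw": 0}, {"dx": 0, "dy": 0, "dz": 0, "roll": 0, "jaw": 0}])

```text
t: 11.45
eef_pos: [0.6013, 0.0204, 0.0246]
ee_rot: [-3.141, -0.0, -1.373]
force: [-1.0, 0.1, 5.9]
width: 0.0003
gripper_force: 2.9
```

Contact at about 6 N. Sliding out now.

Emit:
servo_tool(moves=[{"dx": -0.0015, "dy": -0.0003, "dz": -0.0001, "roll": 0, "jaw": 0}, {"dx": -0.003, "dy": -0.0006, "dz": 0, "roll": 0, "jaw": 0}, {"dx": -0.004, "dy": -0.0008, "dz": 0, "roll": 0, "jaw": 0}, {"dx": -0.004, "dy": -0.0008, "dz": 0, "roll": 0, "jaw": 0}, {"dx": -0.004, "dy": -0.0008, "dz": 0, "roll": 0, "jaw": 0}, {"dx": -0.004, "dy": -0.0008, "dz": 0, "roll": 0, "jaw": 0}, {"dx": -0.004, "dy": -0.0008, "dz": 0, "roll": 0, "jaw": 0}, {"dx": -0.004, "dy": -0.0008, "dz": 0, "roll": 0, "jaw": 0}, {"dx": -0.004, "dy": -0.0008, "dz": 0, "roll": 0, "jaw": 0}, {"dx": -0.004, "dy": -0.0008, "dz": 0, "roll": 0, "jaw": 0}])

```text
t: 12.7
eef_pos: [0.5655, 0.0134, 0.0247]
ee_rot: [-3.139, 0.0, -1.373]
force: [1.3, 0.8, 5.7]
width: 0.0005
gripper_force: 2.7
```

Emit:
servo_tool(moves=[{"dx": -0.004, "dy": -0.0008, "dz": 0, "roll": 0, "jaw": 0}, {"dx": -0.004, "dy": -0.0008, "dz": 0, "roll": 0, "jaw": 0}, {"dx": -0.004, "dy": -0.0008, "dz": 0, "roll": 0, "jaw": 0}, {"dx": -0.004, "dy": -0.0008, "dz": 0, "roll": 0, "jaw": 0}, {"dx": -0.004, "dy": -0.0008, "dz": 0, "roll": 0, "jaw": 0}, {"dx": -0.004, "dy": -0.0008, "dz": 0, "roll": 0, "jaw": 0}, {"dx": -0.004, "dy": -0.0008, "dz": 0, "roll": 0, "jaw": 0}, {"dx": -0.004, "dy": -0.0008, "dz": 0, "roll": 0, "jaw": 0}, {"dx": -0.004, "dy": -0.0008, "dz": 0, "roll": 0, "jaw": 0}, {"dx": -0.002, "dy": -0.0004, "dz": 0, "roll": 0, "jaw": 0}])

```text
t: 13.95
eef_pos: [0.5274, 0.0058, 0.0247]
ee_rot: [-3.139, 0.0, -1.373]
force: [1.4, 0.4, 5.3]
width: 0.0003
gripper_force: 2.7
```

Emit:
servo_tool(moves=[{"dx": 0, "dy": 0, "dz": 0.005, "roll": 0, "jaw": 0}, {"dx": 0, "dy": 0, "dz": 0.015, "roll": 0, "jaw": 0}, {"dx": 0.01, "dy": 0.012, "dz": 0.02, "roll": 0, "jaw": 0}, {"dx": 0.01, "dy": 0.012, "dz": 0.02, "roll": 0, "jaw": 0}, {"dx": 0.01, "dy": 0.012, "dz": 0.02, "roll": 0, "jaw": 0}, {"dx": 0.01, "dy": 0.012, "dz": 0, "roll": 0, "jaw": 0}, {"dx": 0.01, "dy": 0.012, "dz": 0, "roll": 0, "jaw": 0}, {"dx": 0.012, "dy": 0.0145, "dz": 0, "roll": 0, "jaw": 0}, {"dx": 0, "dy": 0, "dz": 0, "roll": 0, "jaw": 0}, {"dx": 0, "dy": 0, "dz": 0, "roll": 0, "jaw": 0}])

```text
t: 15.2
eef_pos: [0.5879, 0.0799, 0.1031]
ee_rot: [3.14, -0.0, -1.373]
force: [-0.3, -0.8, -0.2]
width: 0.0006
gripper_force: 0.0
```

```bash
python3 look.py w3
```

```text
15.2 [0.58793199 0.07992265 0.10311091] rack [34.3 -0.1] [-0.3 -0.8 -0.2]
lane -122 419 0.0144 0.0007
tray -122 1404 0.0273 0.0007
lane -61 506 0.0144 0.0007
tray -61 1195 0.0248 0.0007
lane 0 438 0.0199 0.0007
tray 0 912 0.0143 0.0006
```

View pics/w3.png

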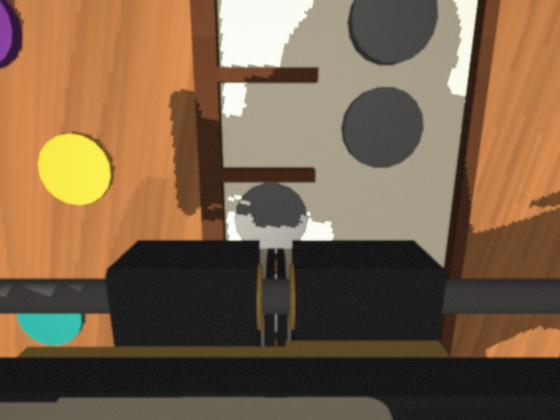

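Both moved discs lie on the tray at (393,22) and (383,127). The third disc is at (270,215), with its top at z about 0.0197.

Emit:
servo_tool(moves=[{"dx": 0, "dy": 0, "dz": -0.015, "roll": 0, "jaw": 0}, {"dx": 0, "dy": 0, "dz": -0.015, "roll": 0, "jaw": 0}, {"dx": 0, "dy": 0, "dz": -0.015, "roll": 0, "jaw": 0}, {"dx": 0, "dy": 0, "dz": -0.015, "roll": 0, "jaw": 0}, {"dx": 0, "dy": 0, "dz": -0.012, "roll": 0, "jaw": 0}, {"dx": 0, "dy": 0, "dz": -0.005, "roll": 0, "jaw": 0}, {"dx": 0, "dy": 0, "dz": -0.002, "roll": 0, "jaw": 0}, {"dx": 0, "dy": 0, "dz": -0.001, "roll": 0, "jaw": 0}, {"dx": 0, "dy": 0, "dz": 0, "roll": 0, "jaw": 0}, {"dx": 0, "dy": 0, "dz": 0, "roll": 0, "jaw": 0}])

```text
t: 16.5
eef_pos: [0.5886, 0.0801, 0.0243]
ee_rot: [-3.141, 0.0, -1.373]
force: [0.5, -1.6, 0.4]
width: 0.0008
gripper_force: 0.0
```

Emit:
servo_tool(moves=[{"dx": 0, "dy": 0, "dz": -0.001, "roll": 0, "jaw": 0}, {"dx": 0, "dy": 0, "dz": -0.001, "roll": 0, "jaw": 0}, {"dx": 0, "dy": 0, "dz": -0.0005, "roll": 0, "jaw": 0}, {"dx": 0, "dy": 0, "dz": -0.0005, "roll": 0, "jaw": 0}, {"dx": 0, "dy": 0, "dz": -0.0005, "roll": 0, "jaw": 0}, {"dx": 0, "dy": 0, "dz": -0.0005, "roll": 0, "jaw": 0}, {"dx": 0, "dy": 0, "dz": -0.0005, "roll": 0, "jaw": 0}, {"dx": 0, "dy": 0, "dz": -0.0003, "roll": 0, "jaw": 0}, {"dx": 0, "dy": 0, "dz": 0, "roll": 0, "jaw": 0}, {"dx": 0, "dy": 0, "dz": 0, "roll": 0, "jaw": 0}])

```text
t: 17.75
eef_pos: [0.5888, 0.0801, 0.0197]
ee_rot: [-3.141, -0.0, -1.373]
force: [-0.6, -0.3, 5.7]
width: 0.0004
gripper_force: 2.7
```

Emit:
servo_tool(moves=[{"dx": -0.0015, "dy": -0.0003, "dz": -0.0001, "roll": 0, "jaw": 0}, {"dx": -0.003, "dy": -0.0006, "dz": 0, "roll": 0, "jaw": 0}, {"dx": -0.004, "dy": -0.0008, "dz": 0, "roll": 0, "jaw": 0}, {"dx": -0.004, "dy": -0.0008, "dz": 0, "roll": 0, "jaw": 0}, {"dx": -0.004, "dy": -0.0008, "dz": 0, "roll": 0, "jaw": 0}, {"dx": -0.004, "dy": -0.0008, "dz": 0, "roll": 0, "jaw": 0}, {"dx": -0.004, "dy": -0.0008, "dz": 0, "roll": 0, "jaw": 0}, {"dx": -0.004, "dy": -0.0008, "dz": 0, "roll": 0, "jaw": 0}, {"dx": -0.004, "dy": -0.0008, "dz": 0, "roll": 0, "jaw": 0}, {"dx": -0.004, "dy": -0.0008, "dz": 0, "roll": 0, "jaw": 0}])

```text
t: 19.0
eef_pos: [0.5528, 0.0731, 0.0197]
ee_rot: [-3.139, 0.0, -1.373]
force: [1.5, -0.0, 5.4]
width: 0.0002
gripper_force: 2.7
```

Emit:
servo_tool(moves=[{"dx": -0.004, "dy": -0.0008, "dz": 0, "roll": 0, "jaw": 0}, {"dx": -0.004, "dy": -0.0008, "dz": 0, "roll": 0, "jaw": 0}, {"dx": -0.004, "dy": -0.0008, "dz": 0, "roll": 0, "jaw": 0}, {"dx": -0.004, "dy": -0.0008, "dz": 0, "roll": 0, "jaw": 0}, {"dx": -0.004, "dy": -0.0008, "dz": 0, "roll": 0, "jaw": 0}, {"dx": -0.004, "dy": -0.0008, "dz": 0, "roll": 0, "jaw": 0}, {"dx": -0.004, "dy": -0.0008, "dz": 0, "roll": 0, "jaw": 0}, {"dx": -0.004, "dy": -0.0008, "dz": 0, "roll": 0, "jaw": 0}, {"dx": -0.004, "dy": -0.0008, "dz": 0, "roll": 0, "jaw": 0}, {"dx": -0.002, "dy": -0.0004, "dz": 0, "roll": 0, "jaw": 0}])

```text
t: 20.25
eef_pos: [0.5147, 0.0655, 0.0197]
ee_rot: [-3.139, 0.0, -1.373]
force: [1.9, 0.1, 6.2]
width: 0.0003
gripper_force: 2.7
```

Emit:
servo_tool(moves=[{"dx": 0, "dy": 0, "dz": 0.005, "roll": 0, "jaw": 0}, {"dx": 0, "dy": 0, "dz": 0.015, "roll": 0, "jaw": 0}, {"dx": 0, "dy": 0, "dz": 0.03, "roll": 0, "jaw": 0}, {"dx": 0, "dy": 0, "dz": 0.03, "roll": 0, "jaw": 0}, {"dx": 0, "dy": 0, "dz": 0.03, "roll": 0, "jaw": 0}, {"dx": 0, "dy": 0.03, "dz": 0.02, "roll": 0, "jaw": 0}, {"dx": 0, "dy": 0.03, "dz": 0.02, "roll": 0, "jaw": 0}, {"dx": 0, "dy": 0.03, "dz": 0, "roll": 0, "jaw": 0}, {"dx": 0, "dy": 0, "dz": 0, "roll": 0, "jaw": 0}, {"dx": 0, "dy": 0, "dz": 0, "roll": 0, "jaw": 0}])

```text
t: 21.5
eef_pos: [0.5135, 0.1548, 0.1693]
ee_rot: [3.141, -0.0, -1.373]
force: [0.6, -0.6, 0.1]
width: 0.0005
gripper_force: 0.0
```

```bash
python3 look.py w4
```

```text
21.5 [0.51354619 0.1548131  0.16928639] rack [-24.   87.9] [ 0.6 -0.6  0.1]
lane -122 0  
tray -122 0  
lane -61 1 0.0144 0.0
tray -61 450 0.0249 0.0008
lane 0 337 0.0145 0.0007
tray 0 771 0.0199 0.0007
```

View pics/w4.png

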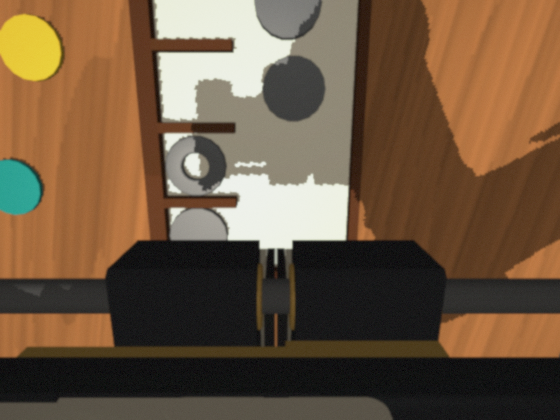

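The third disc is on the tray at (294,88), clear of the lane mouths at column 235. The ring (196,165) and the fourth disc (199,230) are still in their lanes, and the gripper touches nothing. I'm handing the job in.

```bash
python3 -c "
from station import *
print(job_done())"
```

```text
the job is handed in; nothing more can be done
None
```

I slid three plain discs, from the lanes at rack y = -122, -61 and 0 mm, flat onto the tray with the presses reading under 8 N; the fourth disc and the ring stayed in their lanes, and I handed the job in at about 21.5 s without getting a verdict back.

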